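Throttle lever back to the idle gate by feel

TASK

The throttle lever of the grey control unit is held open by a red latch bar lying across its slot. Flip the latch bar right over to the other side of the unit, then draw the throttle lever back towards idle until you feel it come up against the sprung idle gate hidden inside the housing; leave it resting against the gate, without pushing hard into the gate. Do not shift the controller box or the spanner.

Things in the scene. Friction and masses are not known exactly. Their poses are not given: they have to be found in the camera images.
- throttle_unit: Grey lever unit fixed to the table: dark base plate 210 x 130 x 8 mm, housing 136 x 66 mm, top 85 mm up, with a slot along its x. Origin: centre of the base's underside; z up, x along the slot towards throttle open, y towards the latch's red grip (while closed). Idle is towards -x. It stands turned by up to 0.65 rad, its -x end more or less facing the robot.
- throttle_pivot (a point): Throttle lever's pivot, inside the unit 50 mm above its underside; the axis is the unit's y.
- throttle_knob (a point): Centre of the black throttle knob with a red band: a cylinder 32 mm in diameter and 44 mm long, lying along the unit's y, 125 mm from the pivot, on a 10 mm square shank.
- throttle (a joint): Throttle lever angle in rad: 0 upright, positive leans to the unit's +x (open). Starts at 0.78 to 0.95; travel -1.0 to 1.0. It stays where it is left; moving it takes about 2.4 N at the knob. The latch, closed, stops it at about 0.6. The idle gate lies hidden somewhere between 0.20 and -0.60, differently every time.
- gate_box: Small blue cover, 50 x 12 x 26 mm, fixed low on the unit's +y side; the origin coincides with the unit's. The hidden idle gate inside belongs to it. Felt at the knob, first touch of the gate adds about 1.6 N at once, then 0.38 N per mm of knob travel; let go, the lever springs back but stays against the gate. The gate counts as forced at 22 mm past first touch (about 10 N over the lever's own 2.4 N).
- latch (a joint): Red latch bar angle in rad: 0 lies level across the slot in front of the lever (locked); grows as it flips up and over towards the unit's -y; travel 2.6. At 2.0 and beyond it is right over and clear. It stays where it is left (about 0.5 N at the grip moves it).
- latch_hinge (a point): Hinge of the latch bar, on the unit's -y side, at unit x 22, y -50, z 98 mm; the axis is the unit's x.
- latch_grip (a point): Centre of the red grip at the free end of the latch bar: a cylinder 18 mm in diameter, 28 mm long, lying along the unit's x, 112 mm from the latch hinge (the bar is 10 mm thick). It can be pinched by its two ends from above.
- motor_controller: Grey controller box 66 x 114 x 36 mm, loose on the table to the right of the unit; origin under its centre. Bystander.
- spanner_13: Steel spanner 27 x 194 x 8 mm lying loose; origin under its centre. Bystander.

How it is judged:
By the outcome, as a careful person would: the job done as asked, in the order asked, and still so for the second after the job is handed in, with the robot touching nothing.
It also fails if it takes over 58 s, if anything falls off the work surface, if the arm or the gripper's body presses on something with over 40 N, if the wrist force passes 120 N, or if a joint passes its speed limit or range.

ROBOT

A 7-joint arm with a two-finger parallel gripper is mounted at the origin on a cart in front of the work surface, level with it; the furniture and walls round the work are solid. World frame = base frame: x ahead of the robot, y to its left, z up, the work surface at z = 0. Lengths are in m, angles in degrees, forces in N, time in s.
With the tool pointing down it reaches from about 0.425 to 0.875 m from the base axis. Payload 4.7 kg.
Tool frame: the origin (TCP) lies midway between the tips of the shut fingers; the grasp point (between the pads) lies 19 mm behind it; z points along the fingers, x is the direction in which the jaws open and shut, and the axes are right-handed (so a half turn about z gives the same grasp; the last joint's range is limited). The gripper opens to 87 mm and grips with 3 to 60 N. Pads are 19 mm wide; open, the fingers measure 117 mm over their backs; the gripper's body (75 mm by 190 mm) begins 51 mm behind the grasp point.
Start: joints at [75.464, 18.392, -4.016, 83.108, 1.295, 78.541, -3.26], TCP at [0.172, -0.627, 0.223] pointing down, gripper open.
Joint ranges: [-163.93, 163.93], [-17.29, 119.83], [-79.2, 71.16], [3.27, 140.29], [-89.18, 269.18], [5.43, 117.66], [-154.24, 154.24]. Speed limits (degrees/s): [147.25, 147.25, 180, 180, 180, 180, 180].

INTERFACE

Orientations are given as [roll, pitch, yaw] about the fixed x, y, z axes, in that order (R = Rz(yaw) Ry(pitch) Rx(roll)).
In Python, from cell import env gives the robot as it stands.
- The arm moves only by the tool carry_out, never from a script. Its argument "plan" is a list of rows, each an object with "grip": the closure, from 0 (fully open) to 1 (shut); "dp": the shift along the tool's x, y, z in m, a list of three; "rotation": the turn, a rotation vector about the tool's x, y, z in degrees, a list of three. In form: [{"grip": grip, "dp": [dx, dy, dz], "rotation": [wx, wy, wz]}, ...]. A call has 1 to 8 rows; each row shifts and turns the pose as measured when the row begins, along the tool's axes as they then stand; what a row does not reach is not made up. A row lasts 1/12 s, in which the tool goes at most 41.7 mm and 7.16 degrees, less where a joint would pass 70% of its speed; a pose out of reach is approached as far as the arm can. A call is refused whole if a number of a shift passes 0.0417 or a number of a turn 7.16, either way. A call with a gripper value outside its range is refused whole. The fingers move at their own pace and stop on an object; "force" is the grip in N (left out, the last holds). Time passes only in rows, so rows that do not move let the fingers close. It gives the time, the measured TCP pose, the force and the opening at its end, in the units of the state.
- env.get_obs(): the state, without advancing time (a new reading comes with each control period).
- env.read_camera(name): name is "scene" or "top" or "wrist"; returns the picture (384x512x3 uint8, red, green, blue); there is no depth.
- env.camera_params(name): a dict with "fx", "fy", "cx", "cy" (pixels), "R" (3x3) and "t" (3): a world point X has camera coordinates R X + t. Camera axes: x right, y down, z forward; pixel columns grow to the right and rows downward; lengths in m; the calibration is good to about 2 mm. A picture is of the moment at which its call begins: read the wrist's pose just before it. camera_params takes no time and is no camera call; for the wrist camera it gives the pose at the moment of the call.
- env.sign_off(): hands the job in, once; it reports no verdict.
The state is a dict: "time_s": time; "qpos": joint angles; "joint_velocities": joint speeds; "effort": joint torques, N m; "tool_pos": TCP position; "tool_rot": TCP orientation; "force": force on the tool from outside, world axes, zero at the start; "wrist_torque": the same for the moment, N m; "grip_width": finger opening in m.
Only numpy, scipy, OpenCV 4.12 (cv2) and the standard library are available. Lean on these libraries where they do the work, as an engineer would, in place of code of your own. Each camera call takes 0.05 s, during which the arm holds its last target. There are 200 camera calls.

## Working session

There is one attempt and no reset: what is moved stays moved. The work goes in short steps, Python scripts to look and compute and a tool call to move; the robot and the scene stay as the last step left them, time stands still between calls to the robot, and variables do not carry over. Pictures are saved under pics/ and viewed, about 8 in all and at most 12, crops included, and the job is handed in when it is done.

Besides the shell and the picture viewer there is one more tool, called after "Request:" as name(argument=value, ...), one argument or row to a line, values as JSON. carry_out: Moves the arm, as the interface text tells. Its arguments: {"type":"object","properties":{"plan":{"type":"array","items":{"type":"object","properties":{"grip":{"type":"number"},"dp":{"type":"array","items":{"type":"number"}},"rotation":{"type":"array","items":{"type":"number"}}}}},"force":{"type":"number"}},"required":["plan"]}

```bash
ls; mkdir -p pics
python3 - <<'E'
from cell import env
import cv2, numpy as np
o=env.get_obs(); print({k:np.round(v,3).tolist() for k,v in o.items()})
a=env.read_camera("scene"); b=env.read_camera("top")
cv2.imwrite("pics/scene0.png",a[...,::-1]); cv2.imwrite("pics/top0.png",b[...,::-1])
for n in("scene","top"):
    p=env.camera_params(n); R=np.array(p["R"]); print(n,p["fx"],p["cx"],p["cy"],(-R.T@np.array(p["t"])).round(3),R.round(3).tolist())
E
```

```text
pics
{'time_s': 0.0, 'qpos': [75.467, 18.44, -4.015, 83.174, 1.296, 78.54, -3.26], 'joint_velocities': [-0.033, -0.03, 0.113, -0.113, -0.074, 0.013, -0.05], 'effort': [-0.0, -49.128, -0.405, -31.253, -0.064, 0.044, 0.0], 'tool_pos': [0.172, -0.626, 0.221], 'tool_rot': [179.993, 0.108, -74.657], 'force': [0.346, 0.161, -0.22], 'wrist_torque': [0.007, 0.028, -0.072], 'grip_width': 0.087}
scene 347.71154654978574 258.15019670433867 194.99307900622344 [-0.13   0.645  0.763] [[-0.602, -0.799, -0.015], [-0.508, 0.397, -0.764], [0.617, -0.452, -0.644]]
top 494.24199388107706 260.7400736567843 192.19366137944928 [0.253 0.208 1.679] [[0.022, -1.0, 0.016], [-0.992, -0.024, -0.126], [0.126, -0.013, -0.992]]
```

View pics/scene0.png

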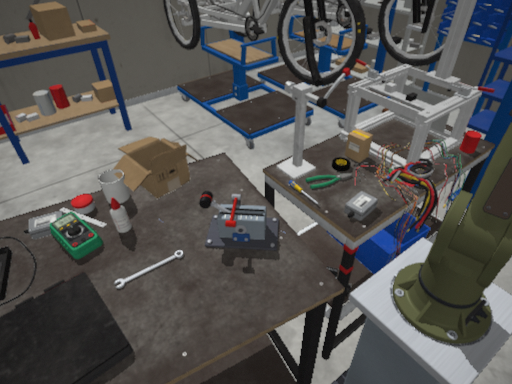

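View pics/top0.png

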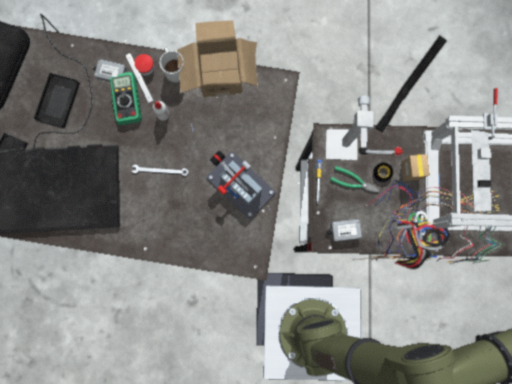

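Run:
```python
import cv2,numpy as np
a=cv2.imread("pics/top0.png")[140:225,190:290]; b=cv2.imread("pics/scene0.png")[180:260,190:290]
a=cv2.resize(a,None,fx=4,fy=4,interpolation=cv2.INTER_CUBIC);b=cv2.resize(b,(400,320),interpolation=cv2.INTER_CUBIC)
c=np.zeros((340,800,3),np.uint8);c[:340,:400]=a;c[:320,400:]=b
cv2.imwrite("pics/crop0.png",c)
```

```text
(no output)
```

View pics/crop0.png

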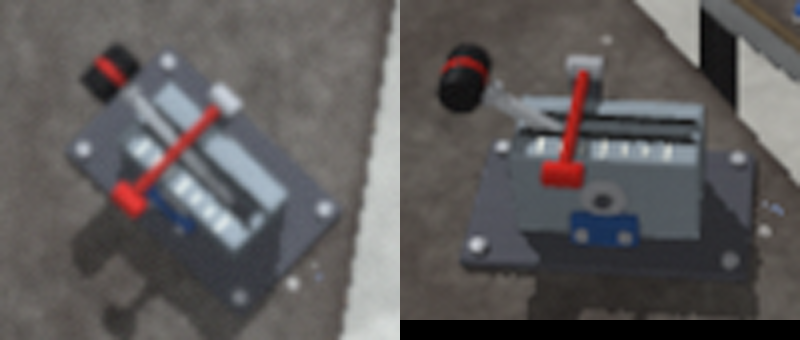

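```bash
cat > h.py <<'E'
from cell import env
import numpy as np, cv2
from scipy.spatial.transform import Rotation as Ro
def proj(p,X):
    c=np.array(p["R"])@X+np.array(p["t"]); return np.array([p["fx"]*c[0]/c[2]+p["cx"],p["fy"]*c[1]/c[2]+p["cy"]])
def ray(p,u,z):
    R=np.array(p["R"]);C=-R.T@np.array(p["t"]);d=R.T@np.array([(u[0]-p["cx"])/p["fx"],(u[1]-p["cy"])/p["fy"],1]);return C+d*(z-C[2])/d[2]
E
python3 - <<'E'
from h import *
from scipy.optimize import least_squares
T=env.camera_params("top");S=env.camera_params("scene")
tb=[np.array(q)/4+(190,140) for q in [(168,61),(83,149),(240,297),(325,208)]]
sb=[np.array(q)/4+(90,180) for q in [(502,147),(477,245),(730,260),(738,158)]]
for n,p,b in(("top",T,tb),("scene",S,sb)):
    B=np.array([ray(p,u,.009) for u in b]); print(n,B.round(4).tolist(),B.mean(0).round(4))
    d=B[0]-B[3]+B[1]-B[2]; print(np.arctan2(d[1],d[0]))
# (0):+x-y,(1)+x+y,(2)-x+y,(3)-x-y
tk=np.array((110,72))/4+(190,140); sk=np.array((464,78))/4+(90,180)
tg=np.array((131,199))/4+(190,140); sg=np.array((562,174))/4+(90,180)
th=np.array((225,102))/4+(190,140); sh=np.array((584,68))/4+(90,180)
def P(v,l): 
    c,s=np.cos(v[2]),np.sin(v[2]); return np.array([v[0]+c*l[0]-s*l[1],v[1]+s*l[0]+c*l[1],l[2]])
def f(v):
    r=[]
    K=(.125*np.sin(v[3]),0,.05+.125*np.cos(v[3])); G=(.022,.062,.098);H=(.022,-.05,.098)
    for p,k,g,h,b in((T,tk,tg,th,tb),(S,sk,sg,sh,sb)):
        r+=[*(proj(p,P(v,K))-k),*(proj(p,P(v,G))-g),*(proj(p,P(v,H))-h)]
        m=np.mean([proj(p,P(v,(sx*v[4],sy*v[5],.009))) -q for (sx,sy),q in zip(((1,-1),(1,1),(-1,1),(-1,-1)),b)],0); 
        r+=[x for (sx,sy),q in zip(((1,-1),(1,1),(-1,1),(-1,-1)),b) for x in proj(p,P(v,(sx*v[4],sy*v[5],.009)))-q]
    return np.array(r)
s=least_squares(f,[.55,.27,.5,.85,.09,.05]);print(s.x.round(4));print(s.fun.reshape(2,7,2).round(1).tolist())
v=s.x
print("knob",P(v,(.125*np.sin(v[3]),0,.05+.125*np.cos(v[3]))),"grip",P(v,(.022,.062,.098)),"hinge",P(v,(.022,-.05,.098)))
E
```

```text
top [[0.5916, 0.2876, 0.009], [0.5133, 0.3578, 0.009], [0.3899, 0.2208, 0.009], [0.4675, 0.1503, 0.009]] [0.4906 0.2541 0.009 ]
0.8368053748889469
scene [[0.5888, 0.2858, 0.009], [0.5117, 0.3546, 0.009], [0.3876, 0.218, 0.009], [0.4655, 0.1475, 0.009]] [0.4884 0.2515 0.009 ]
0.8380503030902162
[0.4892 0.2524 0.837  0.9258 0.0924 0.0523]
[[[0.4, 0.6], [-0.2, 0.5], [0.3, -0.1], [0.4, 0.5], [0.5, 0.3], [0.6, 0.4], [0.4, 0.4]], [[-0.7, -0.1], [-0.4, -0.3], [-0.3, -0.5], [-0.3, -0.2], [-0.6, 0.1], [-0.4, -0.1], [-0.5, 0.1]]]
knob [0.55612984 0.32662496 0.12514654] grip [0.45792376 0.31030294 0.098     ] hinge [0.54109843 0.23529644 0.098     ]
```

Run:
```python
from h import *
T=env.camera_params("top");S=env.camera_params("scene")
print("tcp px",proj(T,np.array([.172,-.627,.22])))
for n,p,L in(("top",T,dict(frameFL=(432,215),frameBL=(432,128),plate=(340,145),clamp=(363,110),box=(345,230),tableFR=(300,250),lever=(440,40))),("scene",S,dict(postbase=(297,172),posttop=(300,88),frFLtop=(425,95),legFL=(415,160),leg2=(350,125),leg2top=(352,92),rightpost=(440,95)))):
    for k,u in L.items(): print(n,k,*[ray(p,u,z).round(2)[:2] for z in(0,.15,.3,.45)])
```

```text
tcp px [537.13955525 289.22957128]
top frameFL [ 0.4 -0.4] [ 0.39 -0.35] [ 0.38 -0.29] [ 0.36 -0.24]
top frameBL [ 0.71 -0.41] [ 0.67 -0.35] [ 0.63 -0.3 ] [ 0.59 -0.24]
top plate [ 0.64 -0.09] [ 0.6  -0.06] [ 0.57 -0.03] [ 0.54 -0.01]
top clamp [ 0.77 -0.17] [ 0.72 -0.13] [ 0.67 -0.1 ] [ 0.63 -0.07]
top box [ 0.34 -0.1 ] [ 0.34 -0.08] [ 0.33 -0.05] [ 0.32 -0.02]
top tableFR [0.27 0.05] [0.27 0.06] [0.27 0.08] [0.27 0.09]
top lever [ 1.03 -0.44] [ 0.96 -0.39] [ 0.89 -0.33] [ 0.82 -0.27]
scene postbase [ 0.62 -0.08] [0.47 0.06] [0.32 0.2 ] [0.18 0.35]
scene posttop [ 1.17 -0.6 ] [ 0.91 -0.35] [ 0.66 -0.11] [0.4  0.14]
scene frFLtop [ 0.71 -1.03] [ 0.54 -0.7 ] [ 0.38 -0.37] [ 0.21 -0.04]
scene legFL [ 0.4  -0.49] [ 0.29 -0.26] [ 0.19 -0.04] [0.09 0.18]
scene leg2 [ 0.73 -0.5 ] [ 0.56 -0.28] [ 0.39 -0.05] [0.22 0.18]
scene leg2top [ 0.96 -0.77] [ 0.75 -0.49] [ 0.53 -0.22] [0.32 0.06]
scene rightpost [ 0.66 -1.09] [ 0.5  -0.75] [ 0.35 -0.41] [ 0.19 -0.07]
```

Run:
```python
import cv2,numpy as np
a=cv2.imread("pics/scene0.png")[0:250,262:512]; b=cv2.imread("pics/top0.png")[60:310,292:512]
r=lambda i,w:cv2.resize(i,(w,420),interpolation=cv2.INTER_CUBIC)
cv2.imwrite("pics/crop1.png",np.hstack([r(a,420),r(b,370)]))
```

```text
(no output)
```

View pics/crop1.png

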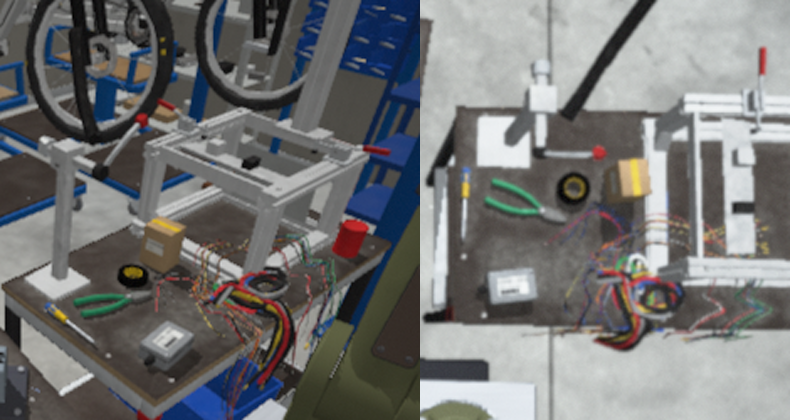

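Request:
carry_out(
  plan=[
    {"grip": 0,"dp": [-0.025,0,-0.033],"rotation": [0,0,0]},
    {"grip": 0,"dp": [-0.025,0,-0.033],"rotation": [0,0,0]},
    {"grip": 0,"dp": [-0.025,0,-0.033],"rotation": [0,0,0]},
    {"grip": 0,"dp": [-0.025,0,-0.033],"rotation": [0,0,0]},
    {"grip": 0,"dp": [-0.025,0,-0.033],"rotation": [0,0,0]},
    {"grip": 0,"dp": [-0.025,0,-0.033],"rotation": [0,0,0]},
    {"grip": 0.2,"dp": [-0.025,0,-0.02],"rotation": [0,0,0]},
  ],
)

```text
time_s: 0.68
tool_pos: [0.124, -0.4528, 0.4333]
tool_rot: [180.0, 1.7, -74.7]
force: [0.2, -0.2, 0.8]
grip_width: 0.0847
```

Request:
carry_out(
  plan=[
    {"grip": 0.4,"dp": [-0.002,-0.041,0],"rotation": [0,0,-5]},
    {"grip": 0.4,"dp": [-0.002,-0.041,0],"rotation": [0,0,-5]},
    {"grip": 0.4,"dp": [-0.002,-0.041,0],"rotation": [0,0,-5]},
    {"grip": 0.4,"dp": [-0.002,-0.041,0],"rotation": [0,0,-5]},
    {"grip": 0.4,"dp": [-0.002,-0.041,0],"rotation": [0,0,-5]},
    {"grip": 0.4,"dp": [-0.002,-0.041,0],"rotation": [0,0,-5]},
    {"grip": 0.4,"dp": [-0.002,-0.041,0],"rotation": [0,0,-5]},
    {"grip": 0.4,"dp": [-0.002,-0.041,0],"rotation": [0,0,-5]},
  ],
)

```text
time_s: 1.35
tool_pos: [0.3821, -0.2652, 0.4414]
tool_rot: [-179.6, 0.8, -34.4]
force: [1.5, -1.8, 0.3]
grip_width: 0.0523
```

Request:
carry_out(
  plan=[
    {"grip": 0.4,"dp": [-0.002,-0.041,0],"rotation": [0,0,-5]},
    {"grip": 0.4,"dp": [-0.002,-0.041,0],"rotation": [0,0,-5]},
    {"grip": 0.4,"dp": [-0.002,-0.041,0],"rotation": [0,0,-5]},
    {"grip": 0.4,"dp": [-0.002,-0.041,0],"rotation": [0,0,-5]},
    {"grip": 0.4,"dp": [-0.002,-0.041,0],"rotation": [0,0,-5]},
    {"grip": 0.4,"dp": [-0.002,-0.041,0],"rotation": [0,0,-5]},
    {"grip": 0.4,"dp": [-0.002,-0.041,0],"rotation": [0,0,-5]},
    {"grip": 0.4,"dp": [-0.002,-0.041,0],"rotation": [0,0,-5]},
  ],
)

```text
time_s: 2.02
tool_pos: [0.4567, 0.0522, 0.441]
tool_rot: [-178.9, 0.6, 7.7]
force: [1.2, -0.5, -0.4]
grip_width: 0.0524
```

```bash
cat >> h.py <<'E'
V=(.4892,.2524,.837)
def U(l):
    c,s=np.cos(V[2]),np.sin(V[2]); return np.array([V[0]+c*l[0]-s*l[1],V[1]+s*l[0]+c*l[1],l[2]])
def inv(w):
    c,s=np.cos(V[2]),np.sin(V[2]); d=np.array(w)-[V[0],V[1],0]; return np.array([c*d[0]+s*d[1],-s*d[0]+c*d[1],d[2]])
def rows(wps,n,yaw=np.degrees(.837),tilt=0):
    "waypoints in unit frame for TCP; n rows each; prints tool-frame rows assuming each is reached"
    o=env.get_obs(); p=np.array(o["tool_pos"]); R=Ro.from_euler("xyz",o["tool_rot"],degrees=True)
    Rt=Ro.from_euler("xyz",[180,0,yaw],degrees=True)*Ro.from_rotvec([tilt,0,0],degrees=True)
    print("unit pos",inv(p).round(4),"rot",np.round(o["tool_rot"],1),"f",np.round(o["force"],2),"w",o["grip_width"],"t",o["time_s"])
    for w,k in zip(wps,n):
        rv=(R.inv()*Rt).as_rotvec(degrees=True)/k
        for i in range(k):
            d=R.inv().apply((U(w)-p)/(k-i)); print(d.round(4).tolist(),rv.round(2).tolist())
            p=p+R.apply(d); R=R*Ro.from_rotvec(rv,degrees=True)
E
python3 -c "
from h import *
rows([(.022,.062,.17)],[9])"
```

```text
unit pos [-0.1704 -0.1099  0.441 ] rot [-178.9    0.6    7.7] f [ 1.16 -0.53 -0.43] w 0.05236992907713452 t 2.0167
[0.0043, -0.0278, 0.0306] [-0.14, 0.01, -4.47]
[0.0064, -0.0274, 0.0306] [-0.14, 0.01, -4.47]
[0.0086, -0.0269, 0.0305] [-0.14, 0.01, -4.47]
[0.0106, -0.0263, 0.0304] [-0.14, 0.01, -4.47]
[0.0126, -0.0254, 0.0304] [-0.14, 0.01, -4.47]
[0.0146, -0.0244, 0.0303] [-0.14, 0.01, -4.47]
[0.0164, -0.0233, 0.0303] [-0.14, 0.01, -4.47]
[0.0182, -0.022, 0.0302] [-0.14, 0.01, -4.47]
[0.0198, -0.0206, 0.0302] [-0.14, 0.01, -4.47]
```

Request:
carry_out(
  plan=[
    {"grip": 0.4,"dp": [0.004,-0.028,0.028],"rotation": [-0.2,0,-4.5]},
    {"grip": 0.4,"dp": [0.006,-0.027,0.028],"rotation": [-0.2,0,-4.5]},
    {"grip": 0.4,"dp": [0.009,-0.027,0.028],"rotation": [-0.2,0,-4.5]},
    {"grip": 0.4,"dp": [0.011,-0.026,0.028],"rotation": [-0.2,0,-4.5]},
    {"grip": 0.4,"dp": [0.013,-0.025,0.028],"rotation": [-0.2,0,-4.5]},
    {"grip": 0.4,"dp": [0.015,-0.024,0.028],"rotation": [-0.2,0,-4.5]},
    {"grip": 0.4,"dp": [0.016,-0.023,0.028],"rotation": [-0.2,0,-4.5]},
    {"grip": 0.4,"dp": [0.018,-0.022,0.02],"rotation": [0,0,-4.5]},
  ],
)

```text
time_s: 2.68
tool_pos: [0.4542, 0.2942, 0.2223]
tool_rot: [179.0, -0.2, 46.0]
force: [0.5, -0.5, -0.1]
grip_width: 0.0524
```

Run:
```python
from h import *
rows([(.022,.062,.16)],[2])
p=env.camera_params("wrist"); a=env.read_camera("wrist"); cv2.imwrite("pics/w1.png",a[...,::-1])
print("pred grip",proj(p,U((.022,.062,.098))),"ends",proj(p,U((.036,.062,.098))),proj(p,U((.008,.062,.098))),"hinge",proj(p,U((.022,-.05,.098))))
m=cv2.inRange(cv2.cvtColor(a,cv2.COLOR_RGB2HSV),(0,150,80),(6,255,255))|cv2.inRange(cv2.cvtColor(a,cv2.COLOR_RGB2HSV),(174,150,80),(180,255,255))
for c in cv2.findContours(m,0,2)[0]:
    if cv2.contourArea(c)>50: print(cv2.contourArea(c),cv2.boundingRect(c),cv2.minAreaRect(c))
```

```text
unit pos [0.0076 0.054  0.2223] rot [179.   -0.2  46. ] f [ 0.46 -0.53 -0.06] w 0.052409251279265684 t 2.6833
[0.0069, -0.0048, 0.0311] [0.5, -0.1, -1.0]
[0.0071, -0.0044, 0.0311] [0.5, -0.1, -1.0]
pred grip [267.66405667 174.54705711] ends [281.69008306 174.06642371] [253.64750952 175.02736569] hinge [269.69505102 270.75624053]
71.5 (333, 238, 16, 12) ((339.32928466796875, 244.0365753173828), (16.552799224853516, 6.4954023361206055), 24.775142669677734)
177.5 (42, 193, 24, 17) ((53.972389221191406, 200.47515869140625), (23.785411834716797, 9.960142135620117), 41.987213134765625)
122.5 (77, 176, 20, 23) ((82.99999237060547, 186.00001525878906), (18.384775161743164, 18.384777069091797), 45.0)
1024.5 (255, 165, 28, 101) ((268.5, 215.0), (100.0, 27.0), 90.0)
```

View pics/w1.png

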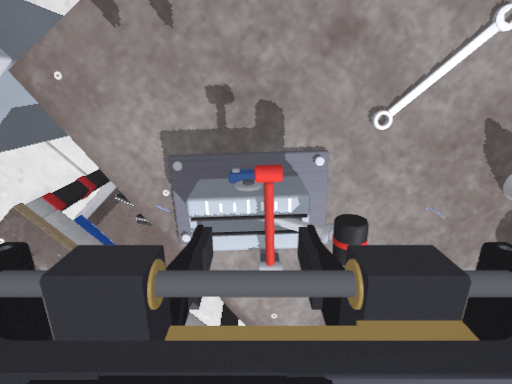

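Request:
carry_out(
  plan=[
    {"grip": 0.4,"dp": [0.007,-0.004,0.03],"rotation": [0.5,0,-1.0]},
    {"grip": 0.4,"dp": [0.007,-0.004,0.03],"rotation": [0.5,0,-1.0]},
    {"grip": 0.4,"dp": [0,0,0],"rotation": [0,0,0]},
  ],
)

```text
time_s: 2.98
tool_pos: [0.4509, 0.3198, 0.154]
tool_rot: [-179.2, 0.0, 49.1]
force: [-0.6, -1.3, -0.7]
grip_width: 0.0527
```

```bash
python3 -c "
from h import *
rows([(.022,.062,.082)],[4])"
```

```text
unit pos [0.0244 0.0735 0.154 ] rot [-179.2    0.    49.1] f [-0.62 -1.27 -0.7 ] w 0.052699093629439864 t 2.9833
[-0.0007, 0.0031, 0.0179] [-0.21, 0.01, 0.3]
[-0.0006, 0.0031, 0.018] [-0.21, 0.01, 0.3]
[-0.0006, 0.003, 0.018] [-0.21, 0.01, 0.3]
[-0.0006, 0.0029, 0.018] [-0.21, 0.01, 0.3]
```

Request:
carry_out(
  plan=[
    {"grip": 0.4,"dp": [-0.002,0.011,0.0],"rotation": [-0.8,0,1.1]},
    {"grip": 0.4,"dp": [0,0,0.0],"rotation": [0,0,0]},
    {"grip": 0.4,"dp": [0,0,0.015],"rotation": [0,0,0]},
    {"grip": 0.4,"dp": [0,0,0.015],"rotation": [0,0,0]},
    {"grip": 0.4,"dp": [0,0,0.0],"rotation": [0,0,0]},
  ],
)

```text
time_s: 3.4
tool_pos: [0.4616, 0.3081, 0.1264]
tool_rot: [179.7, -0.2, 47.6]
force: [-0.4, -1.6, -1.2]
grip_width: 0.0523
```

```bash
python3 -c "
from h import *
rows([(.022,.062,.082)],[2])"
```

```text
unit pos [0.0229 0.0578 0.1264] rot [179.7  -0.2  47.6] f [-0.37 -1.58 -1.22] w 0.05232837644806784 t 3.4
[-0.0005, -0.0022, 0.0222] [0.16, -0.08, -0.19]
[-0.0005, -0.0022, 0.0222] [0.16, -0.08, -0.19]
```

Request:
carry_out(
  plan=[
    {"grip": 0.4,"dp": [-0.001,-0.004,0.015],"rotation": [0.2,0,-0.3]},
    {"grip": 0.4,"dp": [0,0,0.015],"rotation": [0,0,0]},
    {"grip": 0.4,"dp": [0,0,0.012],"rotation": [0,0,0]},
    {"grip": 0.4,"dp": [0,0,0.0],"rotation": [0,0,0]},
  ],
)

```text
time_s: 3.73
tool_pos: [0.4624, 0.3085, 0.0872]
tool_rot: [179.5, -0.5, 47.5]
force: [-0.6, -0.9, 0.3]
grip_width: 0.052
```

```bash
python3 -c "
from h import *
rows([(.022,.062,.082)],[1])
p=env.camera_params('wrist'); a=env.read_camera('wrist'); cv2.imwrite('pics/w2.png',a[...,::-1])"
```

```text
unit pos [0.0238 0.0575 0.0872] rot [179.5  -0.5  47.5] f [-0.57 -0.87  0.25] w 0.05200502427351156 t 3.7333
[-0.0019, -0.0046, 0.0052] [0.49, -0.53, -0.44]
```

Request:
carry_out(
  plan=[
    {"grip": 0.4,"dp": [-0.002,-0.005,0.005],"rotation": [0.5,-0.5,-0.4]},
    {"grip": 0.4,"dp": [0,0,0],"rotation": [0,0,0]},
    {"grip": 0.4,"dp": [0,0,0],"rotation": [0,0,0]},
  ],
)

```text
time_s: 4.03
tool_pos: [0.4592, 0.3118, 0.0855]
tool_rot: [179.9, -0.3, 47.9]
force: [-0.1, 0.4, -0.5]
grip_width: 0.0522
```

```bash
python3 -c "
from h import *
rows([(.022,.062,.082)],[1])
p=env.camera_params('wrist'); a=env.read_camera('wrist'); cv2.imwrite('pics/w3.png',a[...,::-1])"
```

```text
unit pos [0.024  0.062  0.0855] rot [179.9  -0.3  47.9] f [-0.1   0.41 -0.47] w 0.052172177805135896 t 4.0333
[-0.002, 0.0, 0.0035] [0.05, -0.25, -0.06]
```

View pics/w3.png

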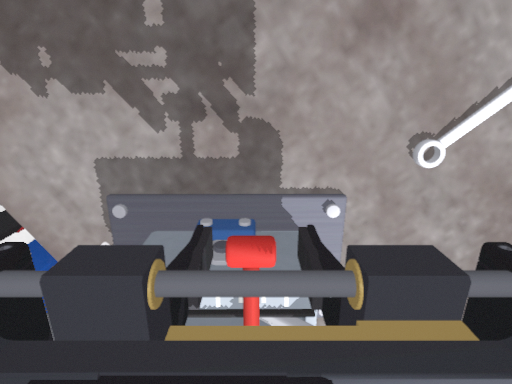

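Request:
carry_out(
  plan=[
    {"grip": 0.4,"dp": [-0.0025,0,0.003],"rotation": [0,0,0]},
    {"grip": 0.6,"dp": [0,0,0],"rotation": [0,0,0]},
    {"grip": 0.85,"dp": [0,0,0],"rotation": [0,0,0]},
    {"grip": 0.85,"dp": [0,0,0],"rotation": [0,0,0]},
    {"grip": 0.85,"dp": [0,0,0],"rotation": [0,0,0]},
  ],
  force=8,
)

```text
time_s: 4.5
tool_pos: [0.4578, 0.3103, 0.0833]
tool_rot: [179.9, -0.3, 47.9]
force: [-0.5, -0.0, -0.4]
grip_width: 0.0331
```

```bash
python3 -c "
from h import *
o=env.get_obs(); p=inv(o['tool_pos']);
print('f',np.round(o['force'],2),o['grip_width'])
r=.112; off=p-[.022,.062,.098]
a=np.linspace(0,2.35,17)[1:]
rows([(p[0]-.0,off[1]-.05+r*np.cos(t),off[2]+.098+r*np.sin(t)) for t in a],[1]*16)"
```

```text
f [-0.45 -0.05 -0.43] 0.03314462983017346
unit pos [0.022  0.0621 0.0833] rot [179.9  -0.3  47.9] f [-0.45 -0.05 -0.43] w 0.03314462983017346 t 4.5
[0.0001, 0.0012, -0.0164] [0.1, -0.35, -0.05]
[0.0, 0.0036, -0.016] [-0.0, 0.0, 0.0]
[-0.0, 0.0059, -0.0153] [0.0, -0.0, -0.0]
[0.0, 0.0081, -0.0143] [0.0, 0.0, 0.0]
[-0.0, 0.0101, -0.013] [0.0, 0.0, 0.0]
[-0.0, 0.0119, -0.0114] [0.0, 0.0, 0.0]
[-0.0, 0.0134, -0.0095] [0.0, 0.0, 0.0]
[0.0, 0.0147, -0.0074] [0.0, 0.0, 0.0]
[-0.0, 0.0156, -0.0052] [0.0, 0.0, 0.0]
[-0.0, 0.0162, -0.0029] [0.0, 0.0, 0.0]
[0.0, 0.0164, -0.0005] [0.0, 0.0, 0.0]
[0.0, 0.0163, 0.0019] [0.0, 0.0, 0.0]
[-0.0, 0.0159, 0.0043] [0.0, 0.0, 0.0]
[0.0, 0.0151, 0.0066] [0.0, 0.0, 0.0]
[-0.0, 0.0139, 0.0087] [0.0, 0.0, 0.0]
[-0.0, 0.0125, 0.0107] [0.0, 0.0, 0.0]
```

Request:
carry_out(
  plan=[
    {"grip": 1,"dp": [0,0,0],"rotation": [0,0,0]},
    {"grip": 1,"dp": [0,0,0],"rotation": [0,0,0]},
    {"grip": 1,"dp": [0,0.001,-0.016],"rotation": [0,0,0]},
    {"grip": 1,"dp": [0,0.0035,-0.016],"rotation": [0,0,0]},
    {"grip": 1,"dp": [0,0.006,-0.015],"rotation": [0,0,0]},
    {"grip": 1,"dp": [0,0.008,-0.014],"rotation": [0,0,0]},
  ],
)

```text
time_s: 5.0
tool_pos: [0.47, 0.2987, 0.1448]
tool_rot: [-179.9, -0.3, 48.1]
force: [2.4, 0.9, -2.6]
grip_width: 0.0276
```

```bash
cat > arc.py <<'E'
from h import *
o=env.get_obs(); p=inv(o['tool_pos']); r=.112
y,z=p[1]+.05,p[2]+.0147-.098; t0=np.arctan2(z,y); print("ang",t0,"rad",np.hypot(y,z))
rows([(.022,-.05+r*np.cos(t),.0833+r*np.sin(t)) for t in np.arange(t0+.15,2.42,.15)][:8],[1]*8)
E
python3 arc.py
```

```text
ang 0.572895481714916 rad 0.11340315812337944
unit pos [0.0215 0.0453 0.1448] rot [-179.9   -0.3   48.1] f [ 2.36  0.9  -2.61] w 0.0275642002321103 t 5.0
[0.0005, 0.0113, -0.0126] [-0.1, -0.34, 0.17]
[-0.0, 0.012, -0.0117] [-0.0, 0.0, 0.0]
[0.0, 0.0136, -0.0098] [0.0, -0.0, -0.0]
[-0.0, 0.0149, -0.0076] [-0.0, -0.0, -0.0]
[0.0, 0.0159, -0.0053] [-0.0, -0.0, -0.0]
[-0.0, 0.0165, -0.0029] [-0.0, -0.0, -0.0]
[0.0, 0.0168, -0.0004] [-0.0, -0.0, -0.0]
[0.0, 0.0166, 0.0021] [-0.0, -0.0, -0.0]
```

Latch held (27.6 mm) and following the arc.

Request:
carry_out(
  plan=[
    {"grip": 1,"dp": [0,0.011,-0.0125],"rotation": [0,0,0]},
    {"grip": 1,"dp": [0,0.012,-0.0115],"rotation": [0,0,0]},
    {"grip": 1,"dp": [0,0.0135,-0.01],"rotation": [0,0,0]},
    {"grip": 1,"dp": [0,0.015,-0.0075],"rotation": [0,0,0]},
    {"grip": 1,"dp": [0,0.016,-0.0055],"rotation": [0,0,0]},
  ],
)

```text
time_s: 5.42
tool_pos: [0.5206, 0.2529, 0.1976]
tool_rot: [-179.9, -0.4, 48.3]
force: [2.6, 1.2, -7.2]
grip_width: 0.0279
```

```bash
python3 arc.py
```

```text
ang 1.3389257406534854 rad 0.11743572341745265
unit pos [ 0.0214 -0.023   0.1976] rot [-179.9   -0.4   48.3] f [ 2.59  1.21 -7.21] w 0.027928276819243196 t 5.4167
[0.0005, 0.0178, 0.0027] [-0.06, -0.43, 0.37]
[0.0, 0.0168, -0.0001] [-0.0, 0.0, 0.0]
[-0.0, 0.0166, 0.0024] [0.0, -0.0, -0.0]
[0.0, 0.0161, 0.0048] [0.0, -0.0, -0.0]
[-0.0, 0.0152, 0.0072] [-0.0, -0.0, -0.0]
[0.0, 0.0139, 0.0094] [-0.0, -0.0, -0.0]
[0.0, 0.0124, 0.0114] [-0.0, -0.0, -0.0]
```

Request:
carry_out(
  plan=[
    {"grip": 1,"dp": [0,0.017,0.004],"rotation": [0,0,0]},
    {"grip": 1,"dp": [0,0.017,0.001],"rotation": [0,0,0]},
    {"grip": 1,"dp": [0,0.0165,0.003],"rotation": [0,0,0]},
    {"grip": 1,"dp": [0,0.016,0.005],"rotation": [0,0,0]},
  ],
)

```text
time_s: 5.75
tool_pos: [0.5725, 0.2063, 0.1893]
tool_rot: [-180.0, -0.4, 48.3]
force: [-0.7, 1.0, -2.0]
grip_width: 0.0279
```

```bash
python3 arc.py
```

```text
ang 1.954252077384886 rad 0.11427443682847212
unit pos [ 0.0215 -0.0928  0.1893] rot [-180.    -0.4   48.3] f [-0.68  1.02 -1.99] w 0.027934351861456295 t 5.75
[0.0003, 0.0142, 0.0095] [-0.01, -0.43, 0.38]
[-0.0, 0.0138, 0.0096] [0.0, 0.0, 0.0]
[-0.0, 0.0122, 0.0115] [-0.0, -0.0, -0.0]
```

Request:
carry_out(
  plan=[
    {"grip": 1,"dp": [0,0.014,0.0085],"rotation": [0,0,0]},
    {"grip": 1,"dp": [0,0.013,0.0105],"rotation": [0,0,0]},
    {"grip": 1,"dp": [0,0.008,0.008],"rotation": [0,0,0]},
    {"grip": 1,"dp": [0,0,0],"rotation": [0,0,0]},
    {"grip": 1,"dp": [0,0,0],"rotation": [0,0,0]},
  ],
)

```text
time_s: 6.17
tool_pos: [0.6062, 0.1759, 0.157]
tool_rot: [179.9, -0.5, 48.0]
force: [-0.2, -1.4, 3.0]
grip_width: 0.028
```

```bash
python3 arc.py
```

```text
ang 2.445211997183978 rad 0.11486257339007004
unit pos [ 0.0215 -0.1381  0.157 ] rot [179.9  -0.5  48. ] f [-0.19 -1.37  2.98] w 0.02798721611779428 t 6.1667
```

Request:
carry_out(
  plan=[
    {"grip": 0.4,"dp": [0,0,0],"rotation": [0,0,0]},
    {"grip": 0.4,"dp": [0,0,0],"rotation": [0,0,0]},
    {"grip": 0.4,"dp": [0,0,0],"rotation": [0,0,0]},
    {"grip": 0.4,"dp": [0,0,-0.02],"rotation": [0,0,0]},
    {"grip": 0.4,"dp": [0,0,-0.04],"rotation": [0,0,0]},
    {"grip": 0.4,"dp": [0,0,-0.04],"rotation": [0,0,0]},
    {"grip": 0.4,"dp": [0,0,0],"rotation": [0,0,0]},
  ],
)

```text
time_s: 6.75
tool_pos: [0.599, 0.1791, 0.2573]
tool_rot: [-179.7, -0.0, 48.5]
force: [0.7, -0.4, 0.9]
grip_width: 0.0516
```

Run:
```python
from h import *
rows([(.1,0,.26)],[1])
t=env.read_camera("top");s=env.read_camera("scene")
a=t[130:230,180:305,::-1];b=s[160:260,180:305,::-1]
r=lambda i:cv2.resize(i,(400,320),interpolation=cv2.INTER_CUBIC)
cv2.imwrite("pics/c2.png",np.hstack([r(a),r(b)]))
```

```text
unit pos [ 0.0191 -0.1306  0.2573] rot [-179.7   -0.    48.5] f [ 0.67 -0.43  0.86] w 0.05164366154983409 t 6.75
[0.0821, -0.1299, -0.0019] [-0.34, -0.02, 0.53]
```

View pics/c2.png

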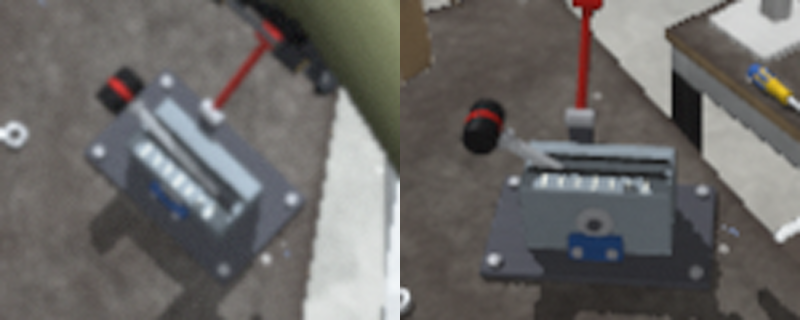

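Request:
carry_out(
  plan=[
    {"grip": 0.4,"dp": [0.016,-0.025,0.004],"rotation": [0,0,0]},
    {"grip": 0.4,"dp": [0.016,-0.025,0.004],"rotation": [0,0,0]},
    {"grip": 0.4,"dp": [0.016,-0.025,0.004],"rotation": [0,0,0]},
    {"grip": 0.4,"dp": [0.016,-0.025,0.004],"rotation": [0,0,0.3]},
    {"grip": 0.4,"dp": [0.01,-0.018,0.004],"rotation": [0,0,0.3]},
    {"grip": 0.4,"dp": [0,0,0],"rotation": [0,0,0]},
    {"grip": 0.4,"dp": [0,0,0],"rotation": [0,0,0]},
  ],
)

```text
time_s: 7.43
tool_pos: [0.5523, 0.3126, 0.2221]
tool_rot: [-179.4, 1.1, 47.8]
force: [0.5, -0.8, 0.8]
grip_width: 0.0523
```

Run:
```python
from h import *
rows([(.1,0,.19),(.1,0,.117)],[2,3])
p=env.camera_params("wrist"); a=env.read_camera("wrist"); cv2.imwrite("pics/w4.png",a[...,::-1])
for t in(.85,.926,1.0): print(t,proj(p,U((.125*np.sin(t),0,.05+.125*np.cos(t)))).round(1))
```

```text
unit pos [ 0.087  -0.0065  0.2221] rot [-179.4    1.1   47.8] f [ 0.51 -0.83  0.85] w 0.05231773306284221 t 7.4333
[0.0068, -0.0031, 0.016] [-0.28, 0.54, -0.09]
[0.0067, -0.0032, 0.016] [-0.28, 0.54, -0.09]
[0.0, -0.0, 0.0243] [-0.0, 0.0, 0.0]
[0.0, -0.0, 0.0243] [-0.0, 0.0, 0.0]
[0.0, -0.0, 0.0243] [-0.0, 0.0, 0.0]
0.85 [263.5 189.8]
0.926 [269.9 187.4]
1.0 [275.3 185.1]
```

View pics/w4.png

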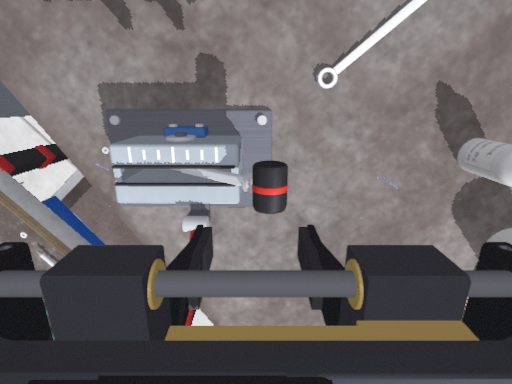

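Request:
carry_out(
  plan=[
    {"grip": 0.4,"dp": [0.007,-0.003,0.015],"rotation": [-0.3,0.5,0]},
    {"grip": 0.4,"dp": [0.006,-0.003,0.015],"rotation": [-0.3,0.5,0]},
    {"grip": 0.4,"dp": [0,0,0],"rotation": [0,0,0]},
    {"grip": 0.4,"dp": [0,0,0],"rotation": [0,0,0]},
  ],
)

```text
time_s: 7.82
tool_pos: [0.5583, 0.3209, 0.19]
tool_rot: [179.8, 0.2, 47.4]
force: [-0.1, 0.3, 0.1]
grip_width: 0.0525
```

Run:
```python
from h import *
rows([(.1,0,.19),(.1,0,.117)],[1,4])
```

```text
unit pos [ 0.0971 -0.0055  0.19  ] rot [179.8   0.2  47.4] f [-0.06  0.27  0.09] w 0.05245496306375084 t 7.8167
[0.0029, -0.0055, 0.0] [0.17, 0.23, -0.51]
[0.0, -0.0, 0.0182] [0.0, 0.0, 0.0]
[0.0, -0.0, 0.0183] [0.0, 0.0, 0.0]
[0.0, -0.0, 0.0183] [0.0, 0.0, 0.0]
[0.0, -0.0, 0.0183] [0.0, 0.0, 0.0]
```

Request:
carry_out(
  plan=[
    {"grip": 0.4,"dp": [0.003,-0.006,0],"rotation": [0,0,-0.5]},
    {"grip": 0.4,"dp": [0,0,0.018],"rotation": [0,0,0]},
    {"grip": 0.4,"dp": [0,0,0.018],"rotation": [0,0,0]},
    {"grip": 0.4,"dp": [0,0,0.018],"rotation": [0,0,0]},
    {"grip": 0.4,"dp": [0,0,0.012],"rotation": [0,0,0]},
    {"grip": 0.4,"dp": [0,0,0],"rotation": [0,0,0]},
    {"grip": 0.4,"dp": [0,0,0],"rotation": [0,0,0]},
  ],
)

```text
time_s: 8.4
tool_pos: [0.5612, 0.3236, 0.1276]
tool_rot: [179.6, -0.1, 47.5]
force: [-0.0, 0.4, 0.6]
grip_width: 0.0521
```

```bash
cat > lev.py <<'E'
from h import *
import sys
o=env.get_obs(); p=inv(o['tool_pos']); half=o['grip_width']/2
f=np.array(o['force']); c,s=np.cos(V[2]),np.sin(V[2]); fu=np.array([c*f[0]+s*f[1],-s*f[0]+c*f[1],f[2]])
xk=p[0]+half-.016; th=np.arcsin(np.clip(xk/.125,-1,1))
print("theta if in contact",th.round(3),"xk",xk.round(4),"force unit",fu.round(2))
ts=[float(a) for a in sys.argv[1].split(",")]
rows([(.125*np.sin(t)+.016-half,0,.05+.125*np.cos(t)-.008) for t in ts],[1]*len(ts))
E
python3 lev.py .926,.9,.85,.75,.65,.55,.45,.4
```

```text
theta if in contact 1.095 xk 0.1111 force unit [0.26 0.28 0.63]
unit pos [ 0.101  -0.0058  0.1276] rot [ 1.796e+02 -1.000e-01  4.750e+01] f [-0.04  0.38  0.63] w 0.05211787335847906 t 8.4
[-0.0113, -0.0058, 0.0105] [0.41, -0.07, -0.43]
[-0.002, 0.0, -0.0026] [-0.0, -0.0, -0.0]
[-0.004, 0.0, -0.0048] [0.0, 0.0, 0.0]
[-0.0087, 0.0, -0.009] [0.0, 0.0, 0.0]
[-0.0096, -0.0, -0.008] [0.0, 0.0, 0.0]
[-0.0103, -0.0, -0.0071] [0.0, 0.0, 0.0]
[-0.011, 0.0, -0.006] [0.0, 0.0, 0.0]
[-0.0057, -0.0, -0.0026] [0.0, 0.0, 0.0]
```

Request:
carry_out(
  plan=[
    {"grip": 0.4,"dp": [-0.006,-0.005,0.009],"rotation": [0.4,0,-0.4]},
    {"grip": 0.4,"dp": [-0.005,0,0.002],"rotation": [0,0,0]},
    {"grip": 0.4,"dp": [-0.005,0,-0.003],"rotation": [0,0,0]},
    {"grip": 0.4,"dp": [-0.007,0,-0.006],"rotation": [0,0,0]},
    {"grip": 0.4,"dp": [0,0,0],"rotation": [0,0,0]},
  ],
)

```text
time_s: 8.82
tool_pos: [0.5456, 0.3123, 0.1322]
tool_rot: [179.9, -0.8, 47.9]
force: [0.1, 0.8, 0.1]
grip_width: 0.052
```

```bash
python3 lev.py .75,.65,.55,.45,.4
```

```text
theta if in contact 0.83 xk 0.0923 force unit [0.63 0.45 0.11]
unit pos [ 0.0822 -0.0018  0.1322] rot [179.9  -0.8  47.9] f [0.09 0.77 0.11] w 0.05204518508100889 t 8.8167
[-0.007, -0.0018, -0.0014] [0.15, -0.79, -0.07]
[-0.0096, 0.0, -0.008] [-0.0, 0.0, -0.0]
[-0.0103, -0.0, -0.0071] [0.0, 0.0, 0.0]
[-0.011, 0.0, -0.006] [0.0, 0.0, 0.0]
[-0.0057, -0.0, -0.0026] [0.0, 0.0, 0.0]
```

Request:
carry_out(
  plan=[
    {"grip": 0.4,"dp": [-0.008,-0.002,-0.003],"rotation": [0,-0.7,0]},
    {"grip": 0.4,"dp": [-0.01,0,-0.008],"rotation": [0,0,0]},
    {"grip": 0.4,"dp": [-0.01,0,-0.007],"rotation": [0,0,0]},
    {"grip": 0.4,"dp": [-0.01,0,-0.006],"rotation": [0,0,0]},
    {"grip": 0.4,"dp": [-0.006,0,-0.003],"rotation": [0,0,0]},
  ],
)

```text
time_s: 9.23
tool_pos: [0.5199, 0.2841, 0.1665]
tool_rot: [179.5, -1.2, 47.8]
force: [3.0, 2.6, -0.6]
grip_width: 0.0521
```

```bash
python3 lev.py .4,.35,.3,.25,.22
```

```text
theta if in contact 0.448 xk 0.0542 force unit [ 3.95 -0.5  -0.57]
unit pos [ 0.0441 -0.0016  0.1665] rot [179.5  -1.2  47.8] f [ 3.01  2.6  -0.57] w 0.052100705532993855 t 9.2333
[-0.0057, -0.0017, 0.0092] [0.48, -1.16, -0.13]
[-0.0058, 0.0, -0.0023] [0.0, 0.0, -0.0]
[-0.0059, 0.0, -0.002] [-0.0, -0.0, -0.0]
[-0.006, -0.0, -0.0017] [0.0, -0.0, -0.0]
[-0.0036, 0.0, -0.0009] [0.0, 0.0, 0.0]
```

Request:
carry_out(
  plan=[
    {"grip": 0.4,"dp": [0,-0.002,0.009],"rotation": [0.4,-1.0,0]},
    {"grip": 0.4,"dp": [-0.006,0,0.002],"rotation": [0,0,0]},
    {"grip": 0.4,"dp": [-0.006,0,-0.002],"rotation": [0,0,0]},
    {"grip": 0.4,"dp": [-0.006,0,-0.002],"rotation": [0,0,0]},
    {"grip": 0.4,"dp": [-0.004,0,-0.001],"rotation": [0,0,0]},
  ],
)

```text
time_s: 9.65
tool_pos: [0.5083, 0.2732, 0.1642]
tool_rot: [179.8, -0.9, 47.8]
force: [3.2, 2.6, 2.9]
grip_width: 0.0524
```

```bash
python3 lev.py .3,.27,.24,.21
```

```text
theta if in contact 0.312 xk 0.0384 force unit [ 4.09 -0.62  2.86]
unit pos [ 0.0282 -0.0003  0.1642] rot [179.8  -0.9  47.8] f [3.2  2.62 2.86] w 0.05235521356393198 t 9.65
[-0.0015, -0.0003, 0.0027] [0.24, -0.95, -0.15]
[-0.0036, -0.0, -0.0011] [0.0, -0.0, 0.0]
[-0.0036, 0.0, -0.0009] [0.0, 0.0, 0.0]
[-0.0037, 0.0, -0.0008] [0.0, 0.0, 0.0]
```

Request:
carry_out(
  plan=[
    {"grip": 0.4,"dp": [-0.004,0,0.002],"rotation": [0,-0.5,0]},
    {"grip": 0.4,"dp": [-0.004,0,0],"rotation": [0,-0.3,0]},
    {"grip": 0.4,"dp": [-0.004,0,-0.001],"rotation": [0,0,0]},
  ],
)

```text
time_s: 9.9
tool_pos: [0.5006, 0.2653, 0.164]
tool_rot: [179.8, -0.3, 47.8]
force: [3.3, 1.9, 2.3]
grip_width: 0.0522
```

```bash
python3 lev.py .21,.18,.15
```

```text
theta if in contact 0.22 xk 0.0273 force unit [ 3.65 -1.16  2.35]
unit pos [0.0172 0.0002 0.164 ] rot [179.8  -0.3  47.8] f [3.3  1.93 2.35] w 0.05220342842144413 t 9.9
[-0.0013, 0.0002, -0.0003] [0.22, -0.29, -0.14]
[-0.0037, -0.0, -0.0007] [-0.0, 0.0, 0.0]
[-0.0037, 0.0, -0.0006] [0.0, -0.0, -0.0]
```

Request:
carry_out(
  plan=[
    {"grip": 0.4,"dp": [-0.004,0,-0.001],"rotation": [0,0,0]},
    {"grip": 0.4,"dp": [-0.004,0,-0.001],"rotation": [0,0,0]},
    {"grip": 0.4,"dp": [-0.004,0,0],"rotation": [0,0,0]},
  ],
)

```text
time_s: 10.15
tool_pos: [0.4911, 0.2556, 0.1657]
tool_rot: [179.8, -0.2, 47.8]
force: [2.1, 2.2, 2.3]
grip_width: 0.0523
```

```bash
python3 lev.py .12
```

```text
theta if in contact 0.111 xk 0.0138 force unit [ 3.07 -0.09  2.28]
unit pos [0.0037 0.0007 0.1657] rot [179.8  -0.2  47.8] f [2.12 2.23 2.28] w 0.052274339069638055 t 10.15
[0.0011, 0.0007, -0.0004] [0.15, -0.2, -0.11]
```

Request:
carry_out(
  plan=[
    {"grip": 0.4,"dp": [-0.003,0,0],"rotation": [0,0,0]},
    {"grip": 0.4,"dp": [-0.003,0,0],"rotation": [0,0,0]},
    {"grip": 0.4,"dp": [-0.003,0,0],"rotation": [0,0,0]},
  ],
)

```text
time_s: 10.4
tool_pos: [0.4832, 0.2472, 0.165]
tool_rot: [179.9, -0.0, 47.8]
force: [1.1, 2.7, 2.0]
grip_width: 0.0521
```

```bash
python3 lev.py .0
```

```text
theta if in contact 0.017 xk 0.0022 force unit [2.74 1.02 1.95]
unit pos [-0.0079  0.001   0.165 ] rot [179.9  -0.   47.8] f [1.07 2.72 1.95] w 0.05210510399623974 t 10.4
[-0.0022, 0.001, -0.002] [0.12, -0.03, -0.14]
```

Request:
carry_out(
  plan=[
    {"grip": 0.4,"dp": [-0.003,0,0],"rotation": [0,0,0]},
    {"grip": 0.4,"dp": [-0.003,0,0],"rotation": [0,0,0]},
    {"grip": 0.4,"dp": [-0.003,0,0],"rotation": [0,0,0]},
  ],
)

```text
time_s: 10.65
tool_pos: [0.4756, 0.2391, 0.1643]
tool_rot: [179.9, 0.1, 47.8]
force: [1.8, 1.8, 1.6]
grip_width: 0.0521
```

```bash
python3 lev.py -- -.1 2>/dev/null || python3 lev.py " -.1"
```

```text
theta if in contact -0.072 xk -0.009 force unit [ 2.55 -0.16  1.63]
theta if in contact -0.072 xk -0.009 force unit [ 2.55 -0.16  1.63]
unit pos [-0.019   0.0011  0.1643] rot [1.799e+02 1.000e-01 4.780e+01] f [1.83 1.78 1.63] w 0.05208437581539906 t 10.65
[-0.0035, 0.0011, -0.0021] [0.09, 0.1, -0.16]
```

Request:
carry_out(
  plan=[
    {"grip": 0.4,"dp": [-0.003,0,0],"rotation": [0,0,0]},
    {"grip": 0.4,"dp": [-0.003,0,0],"rotation": [0,0,0]},
    {"grip": 0.4,"dp": [-0.003,0,0],"rotation": [0,0,0]},
  ],
)

```text
time_s: 10.9
tool_pos: [0.4684, 0.2312, 0.1639]
tool_rot: [179.9, 0.2, 47.8]
force: [1.3, 0.8, 2.7]
grip_width: 0.0526
```

```bash
python3 lev.py " -.2"
```

```text
theta if in contact -0.156 xk -0.0194 force unit [ 1.46 -0.47  2.74]
unit pos [-0.0297  0.0012  0.1639] rot [179.9   0.2  47.8] f [1.33 0.77 2.74] w 0.0525948998698589 t 10.9
[-0.0054, 0.0013, -0.0006] [0.06, 0.19, -0.17]
```

Request:
carry_out(
  plan=[
    {"grip": 0.4,"dp": [-0.003,0,0.001],"rotation": [0,0,0]},
    {"grip": 0.4,"dp": [-0.003,0,0.001],"rotation": [0,0,0]},
    {"grip": 0.4,"dp": [-0.003,0,0.001],"rotation": [0,0,0]},
  ],
)

```text
time_s: 11.15
tool_pos: [0.4614, 0.2236, 0.1606]
tool_rot: [179.9, 0.2, 47.8]
force: [1.7, 1.2, 1.3]
grip_width: 0.0523
```

```bash
python3 lev.py " -.28"
```

```text
theta if in contact -0.242 xk -0.0299 force unit [ 2.07 -0.49  1.3 ]
unit pos [-0.0401  0.0014  0.1606] rot [179.9   0.2  47.8] f [1.75 1.22 1.3 ] w 0.0522623940026445 t 11.15
[-0.0046, 0.0014, -0.0015] [0.05, 0.24, -0.18]
```

Request:
carry_out(
  plan=[
    {"grip": 0.4,"dp": [-0.003,0,0.001],"rotation": [0,0,0]},
    {"grip": 0.4,"dp": [-0.003,0,0.001],"rotation": [0,0,0]},
    {"grip": 0.4,"dp": [-0.003,0,0.001],"rotation": [0,0,0]},
  ],
)

```text
time_s: 11.4
tool_pos: [0.4542, 0.2159, 0.157]
tool_rot: [180.0, 0.3, 47.8]
force: [0.3, 1.7, 1.1]
grip_width: 0.0522
```

```bash
python3 lev.py " -.35"
```

```text
theta if in contact -0.33 xk -0.0405 force unit [1.44 0.88 1.12]
unit pos [-0.0505  0.0015  0.157 ] rot [180.    0.3  47.8] f [0.31 1.66 1.12] w 0.0521514385770298 t 11.4
[-0.0024, 0.0015, -0.0025] [0.02, 0.3, -0.18]
```

Run:
```python
from h import *
p=env.camera_params("wrist"); a=env.read_camera("wrist"); cv2.imwrite("pics/w5.png",a[...,::-1])
h=cv2.cvtColor(a,cv2.COLOR_RGB2HSV)
m=cv2.inRange(h,(0,150,60),(8,255,255))|cv2.inRange(h,(172,150,60),(180,255,255))
for c in cv2.findContours(m,0,2)[0]:
    if cv2.contourArea(c)>30: print(cv2.contourArea(c),cv2.boundingRect(c))
for t in(-.33,-.2,0): print(t,proj(p,U((.125*np.sin(t),0,.05+.125*np.cos(t)))).round(1))
o=env.get_obs();print(o["force"],o["tool_pos"])
```

```text
432.0 (245, 251, 57, 19)
242.5 (43, 167, 28, 22)
158.0 (83, 154, 23, 26)
-0.33 [270.8 255.5]
-0.2 [299.2 259.4]
0 [345.1 261.8]
[0.29619541 2.04665722 1.80942717] [0.45368795 0.21532569 0.15665943]
```

View pics/w5.png

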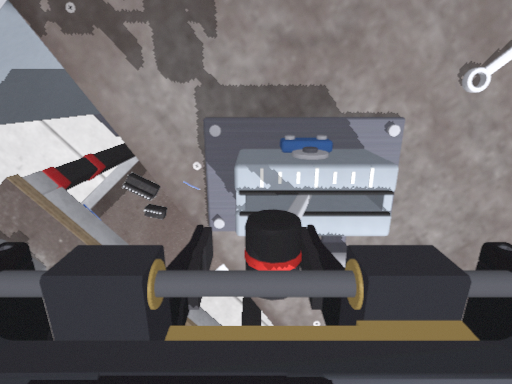

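Request:
carry_out(
  plan=[
    {"grip": 0.4,"dp": [-0.003,0,0.001],"rotation": [0,0,0]},
    {"grip": 0.4,"dp": [-0.003,0,0.001],"rotation": [0,0,0]},
    {"grip": 0.4,"dp": [-0.003,0,0.001],"rotation": [0,0,0]},
  ],
)

```text
time_s: 11.7
tool_pos: [0.4471, 0.2082, 0.1534]
tool_rot: [180.0, 0.4, 47.8]
force: [0.9, 1.5, 1.8]
grip_width: 0.0524
```

```bash
python3 lev.py " -.42"
```

```text
theta if in contact -0.419 xk -0.0509 force unit [1.75 0.36 1.84]
unit pos [-0.0611  0.0017  0.1534] rot [180.    0.4  47.8] f [0.9  1.55 1.84] w 0.05237488929694092 t 11.7
[-0.0001, 0.0017, -0.0028] [0.01, 0.37, -0.18]
```

Request:
carry_out(
  plan=[
    {"grip": 0.4,"dp": [-0.003,0,0.001],"rotation": [0,0,0]},
    {"grip": 0.4,"dp": [-0.003,0,0.001],"rotation": [0,0,0]},
  ],
)

```text
time_s: 11.87
tool_pos: [0.4425, 0.2032, 0.1511]
tool_rot: [180.0, 0.4, 47.8]
force: [1.2, 2.2, -0.3]
grip_width: 0.0523
```

```bash
python3 lev.py " -.48"
```

```text
theta if in contact -0.479 xk -0.0577 force unit [ 2.42  0.58 -0.25]
unit pos [-0.0678  0.0017  0.1511] rot [180.    0.4  47.8] f [ 1.19  2.18 -0.25] w 0.052333412286832644 t 11.8667
[-0.0001, 0.0017, -0.0018] [0.0, 0.38, -0.18]
```

Request:
carry_out(
  plan=[
    {"grip": 0.4,"dp": [-0.003,0,0.001],"rotation": [0,0,0]},
    {"grip": 0.4,"dp": [-0.003,0,0.001],"rotation": [0,0,0]},
  ],
)

```text
time_s: 12.03
tool_pos: [0.438, 0.1982, 0.1485]
tool_rot: [-180.0, 0.4, 47.8]
force: [3.7, 1.7, -2.9]
grip_width: 0.0525
```

```bash
python3 lev.py " -.52"
```

```text
theta if in contact -0.54 xk -0.0643 force unit [ 3.76 -1.57 -2.92]
unit pos [-0.0745  0.0017  0.1485] rot [-180.     0.4   47.8] f [ 3.69  1.74 -2.92] w 0.052539133387407067 t 12.0333
[0.0022, 0.0017, -0.002] [-0.01, 0.37, -0.19]
```

Add to lev.py:
```python
rx,rz=xk+.016,.125*np.cos(th)
print("knob-equivalent force N",((rz*fu[0]-rx*fu[2])/.125).round(2))
```

```text
(no output)
```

Request:
carry_out(
  plan=[
    {"grip": 0.4,"dp": [-0.003,0,0.002],"rotation": [0,0,0]},
  ],
)

```text
time_s: 12.12
tool_pos: [0.4357, 0.1957, 0.1464]
tool_rot: [-180.0, 0.4, 47.8]
force: [1.9, 0.9, 1.9]
grip_width: 0.052
```

```bash
python3 lev.py " -.56"
```

```text
theta if in contact -0.574 xk -0.0679 force unit [ 1.89 -0.79  1.85]
unit pos [-0.0779  0.0017  0.1464] rot [-180.     0.4   47.8] f [1.85 0.88 1.85] w 0.052034388895477186 t 12.1167
[0.0015, 0.0017, -0.0015] [-0.0, 0.37, -0.19]
knob-equivalent force N 2.36
```

Request:
carry_out(
  plan=[
    {"grip": 0.4,"dp": [-0.003,0,0.002],"rotation": [0,0,0]},
  ],
)

```text
time_s: 12.2
tool_pos: [0.4334, 0.1932, 0.1443]
tool_rot: [-180.0, 0.4, 47.8]
force: [2.0, 2.0, 1.7]
grip_width: 0.0522
```

```bash
python3 lev.py " -.6"
```

```text
theta if in contact -0.607 xk -0.0713 force unit [ 2.86 -0.15  1.75]
unit pos [-0.0813  0.0018  0.1443] rot [-180.     0.4   47.8] f [2.03 2.02 1.75] w 0.052164525584910394 t 12.2
[0.0007, 0.0018, -0.0009] [-0.01, 0.38, -0.2]
knob-equivalent force N 3.12
```

Request:
carry_out(
  plan=[
    {"grip": 0.4,"dp": [-0.003,0,0.002],"rotation": [0,0,0]},
  ],
)

```text
time_s: 12.28
tool_pos: [0.4317, 0.1913, 0.1425]
tool_rot: [180.0, 0.3, 47.8]
force: [2.3, 2.8, 2.7]
grip_width: 0.052
```

```bash
python3 lev.py " -.62"
```

```text
theta if in contact -0.632 xk -0.0738 force unit [3.63 0.11 2.71]
unit pos [-0.0839  0.0018  0.1425] rot [180.    0.3  47.8] f [2.35 2.77 2.71] w 0.05202007233867658 t 12.2833
[0.0012, 0.0018, -0.0012] [0.01, 0.28, -0.19]
knob-equivalent force N 4.19
```

Request:
carry_out(
  plan=[
    {"grip": 0.4,"dp": [-0.003,0,0.002],"rotation": [0,0,0]},
  ],
)

```text
time_s: 12.37
tool_pos: [0.4303, 0.1897, 0.141]
tool_rot: [180.0, 0.1, 47.8]
force: [2.7, 2.1, 3.2]
grip_width: 0.0522
```

```bash
python3 lev.py " -.63"
```

```text
theta if in contact -0.653 xk -0.0759 force unit [ 3.4  -0.57  3.15]
unit pos [-0.086   0.0017  0.141 ] rot [1.80e+02 1.00e-01 4.78e+01] f [2.7  2.14 3.15] w 0.052178153299064285 t 12.3667
[0.0023, 0.0017, -0.002] [0.04, 0.14, -0.19]
knob-equivalent force N 4.21
```

Request:
carry_out(
  plan=[
    {"grip": 0.4,"dp": [-0.004,0,0.0025],"rotation": [0,0,0]},
  ],
)

```text
time_s: 12.45
tool_pos: [0.4286, 0.1878, 0.1392]
tool_rot: [179.9, -0.1, 47.8]
force: [3.9, 3.8, 4.8]
grip_width: 0.0524
```

```bash
python3 lev.py " -.63"
```

```text
theta if in contact -0.677 xk -0.0783 force unit [ 5.42 -0.38  4.84]
unit pos [-0.0885  0.0017  0.1392] rot [ 1.799e+02 -1.000e-01  4.780e+01] f [3.91 3.77 4.84] w 0.05240629744315486 t 12.45
[0.0047, 0.0017, -0.0038] [0.08, -0.07, -0.16]
knob-equivalent force N 6.64
```

Request:
carry_out(
  plan=[
    {"grip": 0.4,"dp": [0.003,0,-0.002],"rotation": [0,0,0]},
    {"grip": 0.4,"dp": [0.003,0,-0.002],"rotation": [0,0,0]},
    {"grip": 0.4,"dp": [0.003,0,-0.001],"rotation": [0,0,0]},
    {"grip": 0.4,"dp": [0.003,0,0],"rotation": [0,0,0]},
    {"grip": 0.4,"dp": [0,0,0],"rotation": [0,0,0]},
    {"grip": 0.4,"dp": [0,0,0],"rotation": [0,0,0]},
  ],
)

```text
time_s: 12.95
tool_pos: [0.433, 0.1931, 0.1417]
tool_rot: [-179.9, 0.7, 47.7]
force: [0.2, 0.0, -0.1]
grip_width: 0.052
```

```bash
python3 lev.py " -.6"
python3 - <<'E'
from h import *
p=env.camera_params("wrist"); a=env.read_camera("wrist"); cv2.imwrite("pics/w6.png",a[...,::-1])
h=cv2.cvtColor(a,cv2.COLOR_RGB2HSV)
m=cv2.inRange(h,(0,150,60),(8,255,255))|cv2.inRange(h,(172,150,60),(180,255,255))
for c in cv2.findContours(m,0,2)[0]:
    if cv2.contourArea(c)>150: print(cv2.contourArea(c),cv2.boundingRect(c))
for t in(-.65,-.6,-.55,-.5): print(t,proj(p,U((.125*np.sin(t),0,.05+.125*np.cos(t)))).round(1))
E
```

```text
theta if in contact -0.61 xk -0.0716 force unit [ 0.15 -0.12 -0.08]
unit pos [-0.0816  0.0021  0.1417] rot [-179.9    0.7   47.7] f [ 0.19  0.02 -0.08] w 0.052008953068821674 t 12.95
[0.001, 0.002, -0.0034] [-0.06, 0.66, -0.23]
knob-equivalent force N 0.08
469.5 (240, 250, 56, 21)
244.5 (61, 170, 28, 22)
155.5 (100, 156, 21, 27)
-0.65 [263.5 253.1]
-0.6 [272.5 256.4]
-0.55 [282.2 259.6]
-0.5 [292.4 262.6]
```

Request:
carry_out(
  plan=[
    {"grip": 0.4,"dp": [0.004,0,0],"rotation": [0,0.3,0]},
    {"grip": 0.4,"dp": [0.004,0,0],"rotation": [0,0.3,0]},
    {"grip": 0.4,"dp": [0.001,0,0],"rotation": [0,0,0]},
    {"grip": 0.4,"dp": [0,0,0],"rotation": [0,0,0]},
    {"grip": 0.4,"dp": [0,0,0],"rotation": [0,0,0]},
  ],
)

```text
time_s: 13.42
tool_pos: [0.4392, 0.2001, 0.1411]
tool_rot: [-179.9, 0.1, 47.7]
force: [-0.4, -0.2, 0.8]
grip_width: 0.0523
```

```bash
python3 lev.py " -.6"
python3 - <<'E'
from h import *
p=env.camera_params("wrist"); a=env.read_camera("wrist"); cv2.imwrite("pics/w7.png",a[...,::-1])
h=cv2.cvtColor(a,cv2.COLOR_RGB2HSV)
m=cv2.inRange(h,(0,150,60),(8,255,255))|cv2.inRange(h,(172,150,60),(180,255,255))
for c in cv2.findContours(m,0,2)[0]:
    if cv2.contourArea(c)>150: print(cv2.contourArea(c),cv2.boundingRect(c))
for t in(-.65,-.6,-.55,-.5): print(t,proj(p,U((.125*np.sin(t),0,.05+.125*np.cos(t)))).round(1))
E
```

```text
theta if in contact -0.521 xk -0.0622 force unit [-0.38  0.18  0.76]
unit pos [-0.0724  0.0021  0.1411] rot [-1.799e+02  1.000e-01  4.770e+01] f [-0.39 -0.16  0.76] w 0.05229889631384449 t 13.4167
[-0.0084, 0.0022, -0.0041] [-0.11, 0.08, -0.24]
knob-equivalent force N -0.05
441.5 (224, 251, 56, 20)
254.0 (50, 171, 29, 22)
159.0 (90, 157, 23, 27)
-0.65 [247.8 253.8]
-0.6 [256.5 257.1]
-0.55 [265.9 260.2]
-0.5 [276.  263.2]
```

View pics/w7.png

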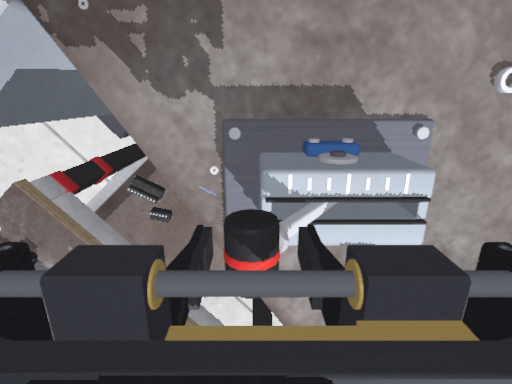

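Request:
carry_out(
  plan=[
    {"grip": 0.4,"dp": [0,0,-0.006],"rotation": [0,0,0]},
    {"grip": 0.4,"dp": [0,0,-0.012],"rotation": [0,0,0]},
    {"grip": 0.4,"dp": [0,0,-0.02],"rotation": [0,0,0]},
    {"grip": 0.4,"dp": [0,0,-0.03],"rotation": [0,0,0]},
    {"grip": 0.4,"dp": [0,0,-0.03],"rotation": [0,0,0]},
    {"grip": 0.4,"dp": [0,0,-0.03],"rotation": [0,0,0]},
    {"grip": 0.4,"dp": [0,0,-0.01],"rotation": [0,0,0]},
    {"grip": 0.4,"dp": [0,0,0],"rotation": [0,0,0]},
  ],
)

```text
time_s: 14.13
tool_pos: [0.4378, 0.2008, 0.2901]
tool_rot: [-179.9, 0.1, 47.9]
force: [1.1, -0.2, 0.2]
grip_width: 0.0527
```

Run:
```python
from h import *
rows([(-.07,0,.3)],[1])
p=env.camera_params("wrist"); a=env.read_camera("wrist"); s=env.read_camera("scene"); t=env.read_camera("top")
h=cv2.cvtColor(a,cv2.COLOR_RGB2HSV)
m=cv2.inRange(h,(0,150,60),(8,255,255))|cv2.inRange(h,(172,150,60),(180,255,255))
for c in cv2.findContours(m,0,2)[0]:
    if cv2.contourArea(c)>40: print(cv2.contourArea(c),cv2.boundingRect(c))
for q in(-.65,-.6,-.55,-.5): print(q,proj(p,U((.125*np.sin(q),0,.05+.125*np.cos(q)))).round(1))
r=lambda i:cv2.resize(i,(400,300))
cv2.imwrite("pics/f.png",np.vstack([np.hstack([r(a),r(s)]),np.hstack([r(t),r(s[140:260,170:330])])])[...,::-1])
```

```text
unit pos [-0.0728  0.0036  0.2901] rot [-1.799e+02  1.000e-01  4.790e+01] f [ 1.09 -0.23  0.21] w 0.05271127711495863 t 14.1333
[0.0028, 0.0036, -0.0099] [-0.06, 0.11, -0.07]
248.0 (326, 214, 12, 47)
141.0 (239, 181, 30, 9)
95.5 (107, 151, 19, 16)
67.5 (130, 143, 15, 21)
-0.65 [251.6 183.6]
-0.6 [256.3 184.6]
-0.55 [261.4 185.5]
-0.5 [266.7 186.4]
```

View pics/f.png

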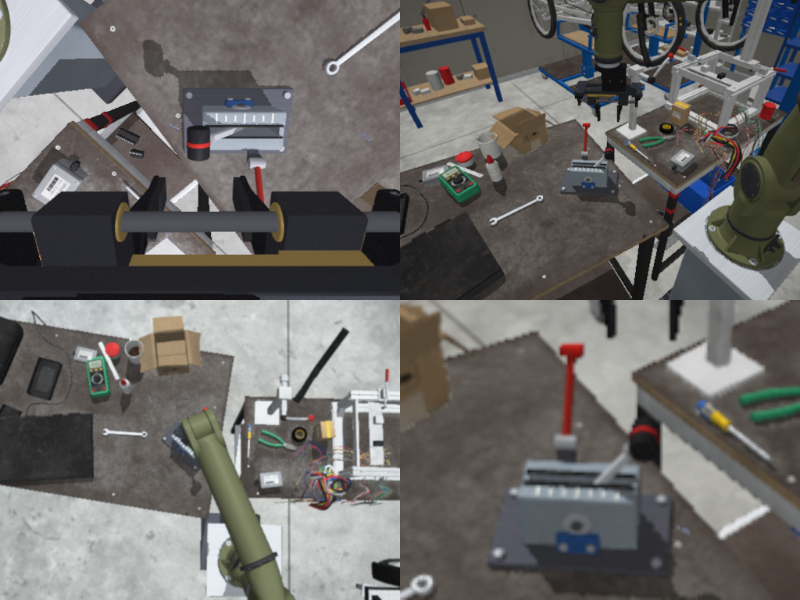

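```bash
python3 -c "
from cell import env
print(env.sign_off())"
```

```text
the job is handed in; nothing more can be done
None
```

I flipped the red latch right over, drew the throttle back to the idle gate and handed the job in at 14.1 s. No verdict came back.

- **Latch:** I pinched the grip by its ends and swung it over to about 2.44 rad by the gripper's position when I let go. The last pictures show it still over.
- **Throttle:** I pushed the knob back with one finger. The force at the knob stayed near 2.4 N until about -0.59 rad. It then rose through 3.1 and 4.2 N to about 6.6 N, roughly 8–10 mm past first touch. That is well short of the 22 mm that counts as forcing the gate.
- **Resting position:** After I eased off, the lever sprang back 6–7 mm and stayed there. The wrist camera puts it at about -0.62 rad, while the finger lost contact at about -0.61. The two differ by about 2 mm at the knob, within what I can measure.
- **Weakest check:** Gate contact was read from single force readings with roughly 0.5 N of scatter. It rests on the rise over several steps and on the spring-back.
- **End state:** The arm is clear, about 0.29 m up. The controller box and spanner look undisturbed by eye and were never touched. I did not measure their positions.

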